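Index an open hard drive to the next hole of its rotary work fixture

ROBOT

A 7-joint arm with a two-finger parallel gripper is mounted at the origin on the work surface. World frame = base frame: x ahead of the robot, y to its left, z up, the work surface at z = 0. Lengths are in m, angles in rad, forces in N, time in s.
With the tool pointing down it reaches from about 0.4 to 0.85 m from the base axis. Payload 4.4 kg.
Tool frame: the origin (TCP) lies midway between the tips of the shut fingers; the grasp point (between the pads) lies 19 mm behind it; z points along the fingers, y is the direction in which the jaws open and shut (so a half turn about z gives the same grasp; the last joint's range is limited). The gripper opens to 94 mm and grips with 3 to 60 N. Pads are 16 mm wide; open, the fingers measure 119 mm over their backs; the gripper's body (75 mm by 177 mm) begins 78 mm behind the grasp point.
Start: joints at [-1.289, 0.628, 0.038, 1.517, -0.027, 0.996, -0.02], TCP at [0.222, 0.611, 0.205] pointing down, gripper open.
Joint ranges: [-3.06, 3.06], [-0.37, 2.12], [-1.25, 1.32], [0.18, 2.47], [-1.1, 4.24], [0.23, 1.98], [-2.94, 2.94]. Speed limits (rad/s): [2.57, 2.57, 3.14, 3.14, 3.14, 3.14, 3.14].

INTERFACE

Orientations are given as a unit quaternion [x, y, z, w].
In Python, from bench import telemetry, cams, manip gives the robot as it stands.
- The arm moves only by the tool carry_out, never from a script. Its argument "increments" is a list of rows, each an object of numbers: "dx", "dy", "dz": the shift along the tool's x, y, z in mm; "yaw": the turn about the tool's z in rad. A call has exactly 10 rows; each row shifts and turns the commanded pose from where the row before left it, along the tool's axes as they then stand; what a row does not reach is not made up. A row lasts 1/10 s, in which the tool goes at most 50 mm and 8.59 degrees, less where a joint would pass 70% of its speed; a pose out of reach is approached as far as the arm can. A call with a gripper value outside its range is refused whole. "claw" is the finger opening in mm, from 0 to 94, set as the call begins (left out, the last holds). The fingers move at their own pace and stop on an object; "newtons" is the grip in N (left out, the last holds). Time passes only in rows, so rows that do not move let the fingers close, or fill a call up. It gives the time, the measured TCP pose, the force and the opening at its end, in the units of the state.
- telemetry.sense(): the state, without advancing time (a new reading comes with each control period).
- cams.capture(name): name is "scene" or "top" or "wrist"; returns (picture, depth): 420x560x3 uint8, red, green, blue; 420x560 float32, m along the optical axis (not along the pixel's ray), 0 where there is no reading.
- cams.camera_info(name): a dict with "fx", "fy", "cx", "cy" (pixels), "view" (4x4, takes a point from world to camera coordinates); the wrist camera has in their place "mount" (4x4, takes a point from camera to tool coordinates, whose origin is the TCP and whose axes are the flange's). Camera axes: x right, y down, z forward; pixel columns grow to the right and rows downward; lengths in m; the calibration is good to about 2 mm. A picture is of the moment at which its call begins: read the wrist's pose just before it. camera_info takes no time and is no camera call.
- manip.close_job(): hands the job in, once; it reports no verdict.
Trained networks look in the newest picture that a camera, given by its name, has taken for a name from the list of things; names that differ only in an ending like _2 or _b are one class to them, and where a whole thing is asked for, a point or a joint stands for the part that bears it (a point fixed in the world has none). Each returns a list of dicts, best first, with "score" (0 to 1); they miss things now and then, are a little off and sometimes report something else, mostly with a low value. They report only what shows in the picture. A call takes as long as a camera call. They do not tell look-alikes from the thing itself.
- cams.find_in(label, camera): "at" ([x, y, z] in m, in world coordinates, good to about 4 mm: the middle of the surface that is visible of it).
- cams.regions_of(label, camera): "pixels" (420x560 bool, what is visible of it).
The state is a dict: "t": time; "q": joint angles; "qd": joint speeds; "joint_torque": joint torques, N m; "tcp_pos": TCP position; "tcp_rot": TCP orientation; "wrist_force": force on the tool from outside, world axes, zero at the start; "wrist_torque": the same for the moment, N m; "opening": finger opening in m.
Only numpy, scipy, OpenCV 4.12 (cv2) and the standard library are available. Lean on these libraries where they do the work, as an engineer would, in place of code of your own. Each camera call takes 0.05 s, during which the arm holds its last target. There are 200 camera calls.

TASK

Turn the opened hard drive one step on for the next job: with a fingertip press the orange plunger knob of the rotary fixture down, and keeping it pressed carry it round anticlockwise (seen from above) with its table to the very next index hole, then let it spring all the way up so that the table is locked there, and draw the hand clear. Do not pass that hole or turn the other way, only press the knob (no gripping and no hard ramming), keep off the open drive so that it stays seated in its cradle, and leave everything else on the bench where it lies.

Things in the scene. Friction and masses are not known exactly. Their poses are not given: they have to be found in the camera images.
- table_axis (a point): Point on the vertical turning axis of the rotary fixture, at bench height. Bolted down: round grey foot of 196 mm diameter, dark column, fixed steel index ring of 194 mm diameter (36 to 46 mm above the bench) with eight 13.6 mm through holes 45 degrees apart, 83 mm from the axis. Above it turns an aluminium table (top at 55.5 mm) with an arm for the plunger.
- knob_top (a point): Centre of the flat top of the orange plunger knob (32 mm diameter, cap 12 mm thick), 94 mm above the bench when up, 108 mm from the axis; moves with the knob. It stands on the table's arm beside a long side of the drive (41 mm away), free all round. Its stem goes down past the ring's rim to a foot whose round-nosed 12 mm pin points up into a ring hole: pressing down draws the pin out.
- plunger (a joint): How far the knob is pressed down, m: 0 = up, pin home in a hole, table locked; from 0.008 the pin is clear; 0.011 = bottom stop. It takes about 3 N at the top, 6.5 N to clear, 8 N at the bottom. Let go between holes, the pin rides under the ring and the knob stays at about 0.007; let go within 5 mm of a hole (arc at the knob), the pin finds it by itself.
- turntable (a joint): Turn of the table, rad, positive anticlockwise seen from above: 0 at the start (pin in a hole, play about 0.01 either way); the next hole anticlockwise is at 0.785. The unlocked table turns with light friction (0.05 N m, under 1 N at the knob) and stays where it is left: a fingertip pressing the knob down carries it round by friction.
- drive_centre (a point): Centre of the open 3.5 inch hard drive (147 x 102 x 26 mm, 0.5 kg, cover off, platter showing) that lies loose between eight blue posts on the table, underside 55.5 mm and top 81.5 mm above the bench. Its y axis runs along its length. Not to be touched.
- spare_centre (a point): Bystander: centre of a closed hard drive with a paper label, 147 x 102 x 26 mm.
- cover_centre (a point): Bystander: centre of a bare steel drive cover, 146 x 101 x 5 mm, lying flat.
- dish_centre (a point): Bystander: centre of a small steel dish of screws, 56 mm diameter, 20 mm high, near the fixture.
- tweezers_centre (a point): Bystander: middle of a pair of dark tweezers, 125 mm long (along its x), 7 mm high, near the fixture.
- screwdriver_grip (a point): Bystander: handle of a red screwdriver, 180 mm long, lying to one side of the fixture.
- pliers_centre (a point): Bystander: middle of small yellow-handled pliers, 140 mm long, 14 mm high, lying to one side of the fixture.
- can_centre (a point): Bystander: centre of a standing air-duster can, 60 mm diameter, 190 mm high, at the left towards the robot.
Not all that is in view belongs to the job. Leave any brown or purple look-alike of the part that bears table_axis alone.

How it is judged:
By the outcome, as a careful person would: the job done as asked, in the order asked, and still so for the second after the job is handed in, with the robot touching nothing.
It also fails if it takes over 35 s, if anything falls off the work surface, if the arm or the gripper's body presses on something with over 40 N, if the wrist force passes 120 N, or if a joint passes its speed limit or range.

## Working session

There is one attempt and no reset: what is moved stays moved. The work goes in short steps, Python scripts to look and compute and a tool call to move; the robot and the scene stay as the last step left them, time stands still between calls to the robot, and variables do not carry over. Pictures are saved under pics/ and viewed, about 8 in all and at most 12, crops included, and the job is handed in when it is done.

Besides the shell and the picture viewer there is one more tool, called after "Call:" as name(argument=value, ...) on one line, values as JSON. carry_out: Moves the arm, as the interface text tells. Its arguments: {"type":"object","properties":{"increments":{"type":"array","items":{"type":"object","properties":{"dx":{"type":"number"},"dy":{"type":"number"},"dz":{"type":"number"},"yaw":{"type":"number"}}}},"claw":{"type":"number"},"newtons":{"type":"number"}},"required":["increments"]}

```bash
mkdir -p pics; ls
python3 - <<'E'
from bench import telemetry,cams
import cv2,numpy as np
s=telemetry.sense();print(s['t'],s['tcp_pos'],s['tcp_rot'],s['opening'])
for c in ['top','scene']:
    p,d=cams.capture(c);cv2.imwrite(f'pics/{c}0.png',p[:,:,::-1]);np.savez(f'{c}0.npz',p=p,d=d)
    for n in ['table_axis','knob_top','drive_centre','dish_centre','can_centre']:
        print(c,n,[(np.round(r['at'],4).tolist(),round(r['score'],2)) for r in cams.find_in(n,c)][:3])
E
```

```text
pics
0.0 [0.22130433 0.61049268 0.2045854 ] [ 1.73016677e-01  9.84918480e-01 -8.91942065e-04 -1.47479355e-04] 0.09419383064991861
top table_axis [([0.6279, -0.2071, 0.0542], 0.72), ([0.5625, 0.0766, 0.0506], 0.71), ([0.3288, -0.1563, 0.0535], 0.69)]
top knob_top [([0.7052, -0.2929, 0.0903], 0.55), ([0.6491, 0.0164, 0.0969], 0.39), ([0.4259, 0.0843, 0.0056], 0.32)]
top drive_centre [([0.5807, 0.102, 0.0771], 0.96)]
top dish_centre [([0.4268, 0.0831, 0.0035], 0.65), ([0.5869, 0.4406, 0.0051], 0.45), ([0.5811, 0.0986, 0.0786], 0.29)]
top can_centre [([0.3341, 0.3043, 0.1825], 0.83)]
scene table_axis [([0.3547, -0.1302, 0.0476], 0.95), ([0.6539, -0.1795, 0.0489], 0.81), ([0.6274, 0.1508, 0.044], 0.79)]
scene knob_top [([0.6541, 0.0194, 0.0897], 0.66), ([0.3861, -0.2458, 0.0908], 0.54), ([0.7029, -0.29, 0.096], 0.48)]
scene drive_centre [([0.5936, 0.1104, 0.0779], 0.61), ([0.4205, 0.0776, 0.0095], 0.21)]
scene dish_centre [([0.4216, 0.0823, 0.0113], 0.75), ([0.6073, 0.2696, 0.0035], 0.34)]
scene can_centre [([0.3562, 0.3355, 0.1217], 0.59)]
```

View pics/top0.png

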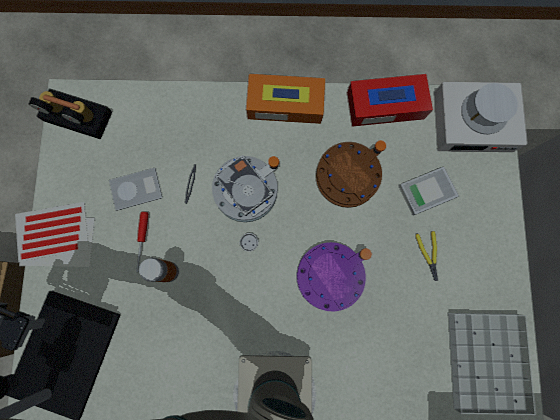

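View pics/scene0.png

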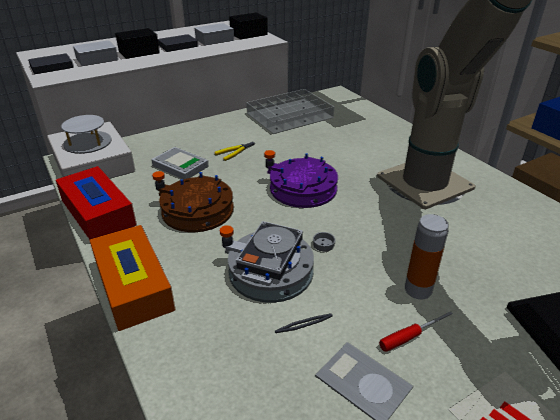

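The top view shows three fixtures: grey with the open drive at about (245,188), knob (274,162); brown at (349,174); purple at (331,275). The grey one bears the open drive, so it's the target. I'll measure it and confirm in a crop.

```bash
cat > h.py <<'E'
import numpy as np,cv2
from bench import cams
def cloud(d,c):
    i=cams.camera_info(c);v,u=np.mgrid[:420,:560]
    P=np.stack([(u-i['cx'])/i['fx']*d,(v-i['cy'])/i['fy']*d,d,np.ones_like(d)],-1)
    return (P@np.linalg.inv(i['view']).T)[...,:3]
def orange(p):
    h=cv2.cvtColor(p,cv2.COLOR_RGB2HSV);return (h[...,0]>3)&(h[...,0]<18)&(h[...,1]>170)&(h[...,2]>110)
E
python3 - <<'E'
from h import *
from scipy.optimize import least_squares
for c in ['top','scene']:
    f=np.load(f'{c}0.npz');p,d=f['p'],f['d'];W=cloud(d,c)
    near=np.hypot(W[...,0]-.65,W[...,1]-.018)<.035
    m=orange(p)&near&(W[...,2]>.075)&(d>0)
    top=m&(W[...,2]>.088)
    print(c,'knob',m.sum(),W[m].mean(0).round(4),np.median(W[m],0).round(4),'top',top.sum(),W[top].mean(0).round(4),(W[top].min(0)+W[top].max(0))/2)
    # ring edge: points with z>0.03 and <.06 near fixture, outermost per angle
    c0=np.array([.57,.09]);q=W[...,:2]-c0;r=np.hypot(q[...,0],q[...,1])
    k=(d>0)&(W[...,2]>.037)&(W[...,2]<.06)&(r<.13)
    a=np.arctan2(q[...,1],q[...,0]);E=[]
    for b in np.arange(-np.pi,np.pi,.15):
        s=k&(a>=b)&(a<b+.15)
        if s.sum()>3:
            j=np.argmax(np.where(s,r,0));E.append(W.reshape(-1,3)[j,:2])
    E=np.array(E);o=least_squares(lambda x:np.hypot(*(E-x[:2]).T)-x[2],[.57,.09,.097],loss='soft_l1',f_scale=.002)
    print('axis',o.x.round(4),len(E))
f=np.load('top0.npz');cv2.imwrite('pics/crop.png',cv2.resize(f['p'][140:235,195:300,::-1],None,fx=6,fy=6,interpolation=cv2.INTER_CUBIC))
i=cams.camera_info('top');print(i['fx'],np.round(i['view'],3).tolist())
E
```

```text
top knob 76 [0.6519 0.0148 0.094 ] [0.6521 0.0156 0.0941] top 76 [0.6519 0.0148 0.094 ] [0.65183452 0.01439973 0.09424498]
axis [0.5865 0.1008 0.0967] 41
scene knob 87 [0.651  0.0151 0.0932] [0.6512 0.0155 0.0933] top 87 [0.651  0.0151 0.0932] [0.65089591 0.01579431 0.09374873]
axis [0.5841 0.099  0.0976] 32
400.2797557742143 [[0.016, -1.0, -0.002, 0.006], [-0.983, -0.016, -0.181, 0.513], [0.181, 0.005, -0.984, 1.125], [0.0, 0.0, 0.0, 1.0]]
```

View pics/crop.png

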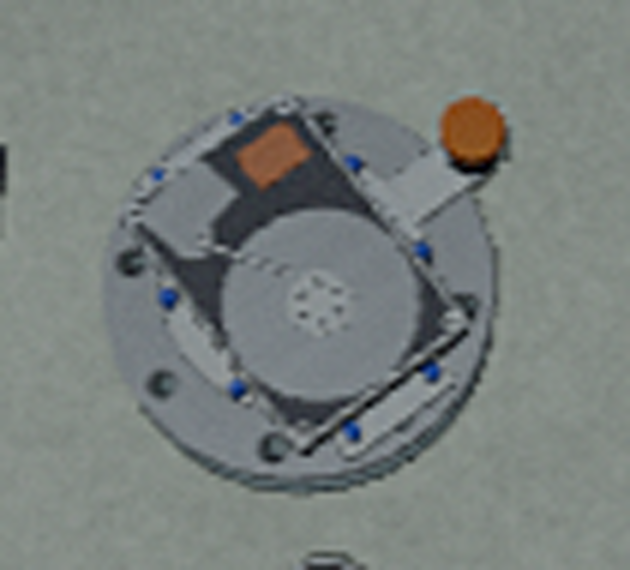

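The crop confirms the grey fixture: open drive in blue posts, orange knob at crop (473,130). Knob is about (0.6515, 0.015, 0.094) and axis about (0.585, 0.100), 108 mm apart, which matches the description. I'll shut the fingers and travel over high.

Call:
carry_out(increments=[{"dz":-12,"dx":-15,"dy":-10},{"dz":-12,"dx":-30,"dy":-20.5},{"dz":-12,"dx":-30,"dy":-20.5},{"dx":-30,"dy":-20.5},{"dx":-30,"dy":-20.5},{"dx":-30,"dy":-20.5},{"dx":-30,"dy":-20.5},{"dx":-30,"dy":-20.5},{"dx":-30,"dy":-20.5},{"dx":-30,"dy":-20.5}], claw=0, newtons=10)

```text
$.increments[0]: bad value
```

Call:
carry_out(increments=[{"dx":-30,"dy":-20.5},{"dx":-30,"dy":-20.5},{"dx":-30,"dy":-20.5},{"dx":-30,"dy":-20.5},{"dx":-30,"dy":-20.5},{"dx":-30,"dy":-20.5},{"dx":-30,"dy":-20.5},{"dx":-30,"dy":-20.5},{"dx":-30,"dy":-20.5},{"dx":-20,"dy":-10}])

```text
$.increments[0]: bad value
```

Call:
carry_out(increments=[{"dx":-15,"dy":-10,"dz":-12,"yaw":0},{"dx":-30,"dy":-20.5,"dz":-12,"yaw":0},{"dx":-30,"dy":-20.5,"dz":-12,"yaw":0},{"dx":-30,"dy":-20.5,"dz":0,"yaw":0},{"dx":-30,"dy":-20.5,"dz":0,"yaw":0},{"dx":-30,"dy":-20.5,"dz":0,"yaw":0},{"dx":-30,"dy":-20.5,"dz":0,"yaw":0},{"dx":-30,"dy":-20.5,"dz":0,"yaw":0},{"dx":-30,"dy":-20.5,"dz":0,"yaw":0},{"dx":-30,"dy":-20.5,"dz":0,"yaw":0}], claw=0, newtons=10)

```text
t: 1.6
tcp_pos: [0.4245, 0.3284, 0.2426]
tcp_rot: [0.174, 0.985, 0.0, 0.001]
wrist_force: [1.2, -0.0, -0.4]
opening: 0.0178
```

Call:
carry_out(increments=[{"dx":-35,"dy":-24,"dz":0,"yaw":0},{"dx":-35,"dy":-24,"dz":0,"yaw":0},{"dx":-35,"dy":-24,"dz":0,"yaw":0},{"dx":-35,"dy":-24,"dz":0,"yaw":0},{"dx":-35,"dy":-24,"dz":0,"yaw":0},{"dx":-35,"dy":-24,"dz":10,"yaw":0},{"dx":-35,"dy":-24,"dz":20,"yaw":0},{"dx":-35,"dy":-24,"dz":20,"yaw":0},{"dx":-30,"dy":-18,"dz":20,"yaw":0},{"dx":-10,"dy":-7,"dz":20,"yaw":0}])

```text
t: 2.6
tcp_pos: [0.6519, 0.0111, 0.1518]
tcp_rot: [0.176, 0.984, -0.001, 0.002]
wrist_force: [-0.1, 0.4, -0.3]
opening: 0.0004
```

Run:
```python
from h import *
from bench import telemetry
from scipy.spatial.transform import Rotation as R
s=telemetry.sense();print(s['t'],s['tcp_pos'].round(4),R.from_quat(s['tcp_rot']).as_matrix().round(3),s['opening'],s['q'].round(2),s['wrist_force'])
i=cams.camera_info('wrist');p,d=cams.capture('wrist')
T=np.eye(4);T[:3,:3]=R.from_quat(s['tcp_rot']).as_matrix();T[:3,3]=s['tcp_pos']
v,u=np.mgrid[:420,:560];P=np.stack([(u-i['cx'])/i['fx']*d,(v-i['cy'])/i['fy']*d,d,np.ones_like(d)],-1)@(T@i['mount']).T
m=orange(p)&(P[...,2]>.085)&(d>0)&(np.hypot(P[...,0]-.65,P[...,1]-.015)<.04)
if m.sum():print('knob',m.sum(),P[m].mean(0)[:3],P[m].min(0),P[m].max(0))
cv2.imwrite('pics/w1.png',p[:,:,::-1])
```

```text
2.6 [0.6519 0.0111 0.1518] [[-0.938  0.347  0.003]
 [ 0.347  0.938 -0.003]
 [-0.004 -0.002 -1.   ]] 0.00035184331047630955 [-0.12  0.69  0.1   1.57 -0.07  0.88  1.22] [-0.08066717  0.40597093 -0.34139142]
knob 1024 [0.65098906 0.01449054 0.09731868] [ 6.28833044e-01 -9.73226552e-04  8.98928894e-02  1.00000000e+00] [0.66673125 0.03979882 0.27858274 1.        ]
```

View pics/w1.png

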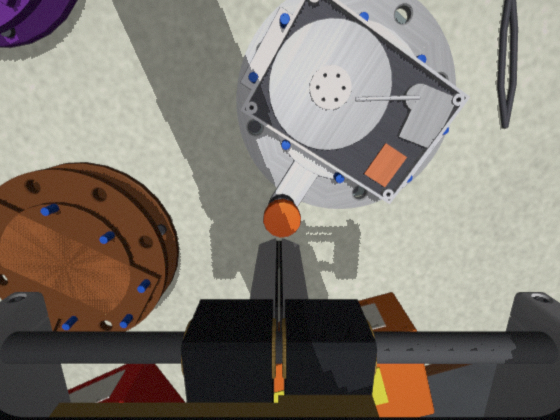

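Call:
carry_out(increments=[{"dx":0,"dy":0,"dz":0,"yaw":0},{"dx":0,"dy":0,"dz":5,"yaw":0},{"dx":0,"dy":0,"dz":10,"yaw":0},{"dx":0,"dy":0,"dz":10,"yaw":0},{"dx":0,"dy":0,"dz":10,"yaw":0},{"dx":0,"dy":0,"dz":5,"yaw":0},{"dx":0,"dy":0,"dz":2,"yaw":0},{"dx":0,"dy":0,"dz":0,"yaw":0},{"dx":0,"dy":0,"dz":0,"yaw":0},{"dx":0,"dy":0,"dz":0,"yaw":0}])

```text
t: 3.65
tcp_pos: [0.6504, 0.018, 0.1098]
tcp_rot: [0.173, 0.985, 0.0, 0.0]
wrist_force: [0.1, -0.2, 0.1]
opening: 0.0006
```

Call:
carry_out(increments=[{"dx":-1.7,"dy":-2.8,"dz":3,"yaw":0},{"dx":0,"dy":0,"dz":4,"yaw":0},{"dx":0,"dy":0,"dz":4,"yaw":0},{"dx":0,"dy":0,"dz":3,"yaw":0},{"dx":0,"dy":0,"dz":2,"yaw":0},{"dx":0,"dy":0,"dz":2,"yaw":0},{"dx":0,"dy":0,"dz":2,"yaw":0},{"dx":0,"dy":0,"dz":2,"yaw":0},{"dx":0,"dy":0,"dz":0,"yaw":0},{"dx":0,"dy":0,"dz":0,"yaw":0}])

```text
t: 4.65
tcp_pos: [0.6509, 0.0152, 0.0879]
tcp_rot: [0.173, 0.985, 0.0, 0.0]
wrist_force: [-1.3, 0.2, 5.4]
opening: 0.0008
```

Call:
carry_out(increments=[{"dx":0,"dy":0,"dz":1,"yaw":0},{"dx":0,"dy":0,"dz":1,"yaw":0},{"dx":0,"dy":0,"dz":1,"yaw":0},{"dx":0,"dy":0,"dz":1,"yaw":0},{"dx":0,"dy":0,"dz":0.3,"yaw":0},{"dx":0,"dy":0,"dz":0,"yaw":0},{"dx":0,"dy":0,"dz":0,"yaw":0},{"dx":0,"dy":0,"dz":0,"yaw":0},{"dx":0,"dy":0,"dz":0,"yaw":0},{"dx":0,"dy":0,"dz":0,"yaw":0}])

```text
t: 5.65
tcp_pos: [0.6512, 0.0154, 0.0841]
tcp_rot: [0.173, 0.985, 0.0, 0.001]
wrist_force: [-1.3, -0.0, 7.5]
opening: 0.0006
```

Run:
```python
import numpy as np
from bench import telemetry
from scipy.spatial.transform import Rotation as R
s=telemetry.sense();print(s['tcp_pos'],s['wrist_force'],s['q'].round(2))
A=np.array([.5853,.0999]);k=s['tcp_pos'][:2]-A;print(np.hypot(*k),np.degrees(np.arctan2(k[1],k[0])))
M=R.from_quat(s['tcp_rot']).as_matrix()
r=lambda a:np.array([[np.cos(a),-np.sin(a)],[np.sin(a),np.cos(a)]])
st=np.pi/4/20
c=(r(st)-np.eye(2))@k
print('row',M[:2,:2].T@c*1000,'yaw',-st,'end',A+r(np.pi/4)@k)
```

```text
[0.65123203 0.0153688  0.08413769] [-1.28981266 -0.03514797  7.54945526] [-0.11  0.77  0.08  1.62 -0.08  0.75  1.23]
0.10720334280739856 -52.04674313917226
row [-2.16886004  3.60786585] yaw -0.039269908169872414 end [0.69169357 0.0867484 ]
```

Call:
carry_out(increments=[{"dx":-1.08,"dy":1.8,"dz":0.2,"yaw":-0.0196},{"dx":-2.17,"dy":3.61,"dz":0,"yaw":-0.0393},{"dx":-2.17,"dy":3.61,"dz":0,"yaw":-0.0393},{"dx":-2.17,"dy":3.61,"dz":0,"yaw":-0.0393},{"dx":-2.17,"dy":3.61,"dz":0,"yaw":-0.0393},{"dx":-2.17,"dy":3.61,"dz":0,"yaw":-0.0393},{"dx":-2.17,"dy":3.61,"dz":0,"yaw":-0.0393},{"dx":-2.17,"dy":3.61,"dz":0,"yaw":-0.0393},{"dx":-2.17,"dy":3.61,"dz":0,"yaw":-0.0393},{"dx":-1.08,"dy":1.8,"dz":0,"yaw":-0.0196}])

```text
t: 6.65
tcp_pos: [0.6762, 0.0437, 0.0839]
tcp_rot: [-0.004, 1.0, 0.0, 0.0]
wrist_force: [-2.0, 0.2, 8.5]
opening: 0.0004
```

```bash
cat > ck.py <<'E'
from h import *
from bench import telemetry
import sys
s=telemetry.sense();p,d=cams.capture('top');W=cloud(d,'top')
A=np.array([.5853,.0999])
def ang(k):k=k-A;return np.hypot(*k).round(4),np.degrees(np.arctan2(k[1],k[0])).round(2)
m=orange(p)&(d>0)&(W[...,2]>.07)&(W[...,2]<.1)&(abs(np.hypot(*(W[...,:2]-A).transpose(2,0,1))-.108)<.025)
print(s['t'],'tcp',s['tcp_pos'].round(4),ang(s['tcp_pos'][:2]),s['wrist_force'].round(1),'knob px',m.sum())
if m.sum():
    k=np.median(W[m],0);print(W[m].mean(0).round(4),k.round(4),ang(W[m].mean(0)[:2]))
cv2.imwrite(f'pics/{sys.argv[1]}.png',cv2.resize(p[130:240,190:320,::-1],None,fx=5,fy=5,interpolation=cv2.INTER_CUBIC))
E
python3 ck.py c1
```

```text
6.65 tcp [0.6762 0.0437 0.0839] (np.float64(0.1068), np.float64(-31.72)) [-2.   0.2  8.5] knob px 0
```

View pics/c1.png

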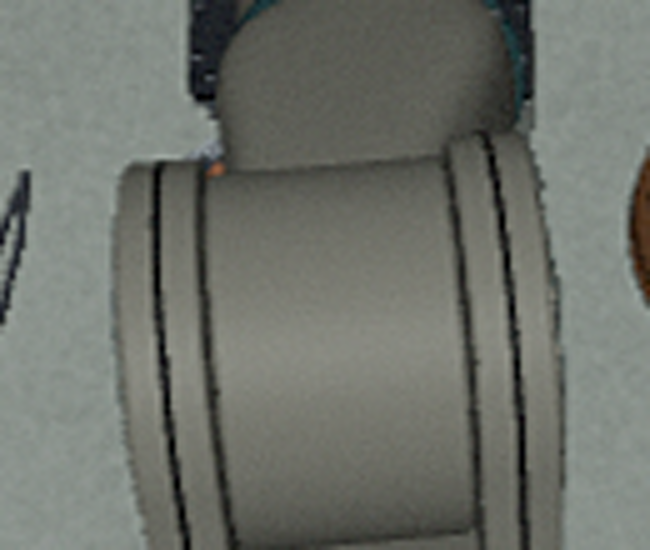

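The top view is blocked by the arm. I'll check that the knob followed using the wrist camera.

```bash
cat > wk.py <<'E'
from h import *
from bench import telemetry
from scipy.spatial.transform import Rotation as R
import sys
A=np.array([.5853,.0999])
def ang(k):k=k-A;return np.hypot(*k).round(4),np.degrees(np.arctan2(k[1],k[0])).round(2)
s=telemetry.sense();i=cams.camera_info('wrist');p,d=cams.capture('wrist')
T=np.eye(4);T[:3,:3]=R.from_quat(s['tcp_rot']).as_matrix();T[:3,3]=s['tcp_pos']
v,u=np.mgrid[:420,:560];P=np.stack([(u-i['cx'])/i['fx']*d,(v-i['cy'])/i['fy']*d,d,np.ones_like(d)],-1)@(T@i['mount']).T
print(s['t'],'tcp',s['tcp_pos'].round(4),ang(s['tcp_pos'][:2]),s['wrist_force'].round(1))
m=orange(p)&(d>0)&(P[...,2]<.1)&(P[...,2]>.06)&(abs(np.hypot(P[...,0]-A[0],P[...,1]-A[1])-.108)<.025)
if m.sum():
    print('wrist knob',m.sum(),P[m].mean(0)[:3].round(4),ang(P[m].mean(0)[:2]),P[m][:,2].max())
p2,d2=cams.capture('scene');W=cloud(d2,'scene')
m=orange(p2)&(d2>0)&(W[...,2]<.1)&(W[...,2]>.065)&(abs(np.hypot(W[...,0]-A[0],W[...,1]-A[1])-.108)<.025)
if m.sum(): print('scene knob',m.sum(),W[m].mean(0).round(4),ang(W[m].mean(0)[:2]))
a=cv2.resize(p,(400,300));b=cv2.resize(p2[190:310,180:340],(400,300),interpolation=cv2.INTER_CUBIC)
cv2.imwrite(f'pics/{sys.argv[1]}.png',np.hstack([a,b])[:,:,::-1])
E
python3 wk.py w2
```

```text
6.7 tcp [0.6763 0.044  0.0839] (np.float64(0.1068), np.float64(-31.54)) [-2.2  0.5  8.8]
wrist knob 315 [0.6677 0.0425 0.0838] (np.float64(0.1004), np.float64(-34.89)) 0.0854201083207689
scene knob 40 [0.6782 0.0492 0.0827] (np.float64(0.1058), np.float64(-28.61))
```

View pics/w2.png

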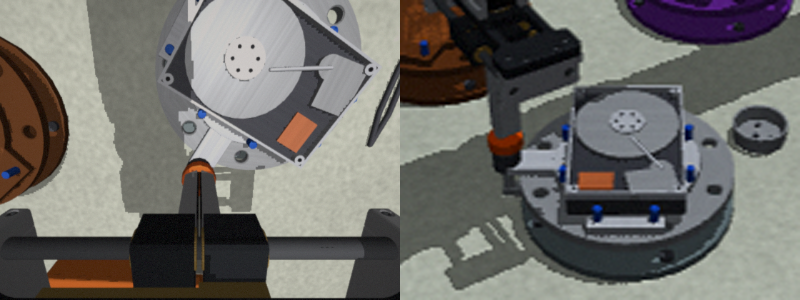

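The knob is under the fingertip and the table has turned with it (w2: knob at (198,172) left, (507,145) right). I'll carry on round.

Call:
carry_out(increments=[{"dx":-1.08,"dy":1.8,"dz":0,"yaw":-0.0196},{"dx":-2.17,"dy":3.61,"dz":0,"yaw":-0.0393},{"dx":-2.17,"dy":3.61,"dz":0,"yaw":-0.0393},{"dx":-2.17,"dy":3.61,"dz":0,"yaw":-0.0393},{"dx":-2.17,"dy":3.61,"dz":0,"yaw":-0.0393},{"dx":-2.17,"dy":3.61,"dz":0,"yaw":-0.0393},{"dx":-2.17,"dy":3.61,"dz":0,"yaw":-0.0393},{"dx":-2.17,"dy":3.61,"dz":0,"yaw":-0.0393},{"dx":-2.17,"dy":3.61,"dz":0,"yaw":-0.0393},{"dx":-2.17,"dy":3.61,"dz":0,"yaw":-0.0393}])

```text
t: 7.8
tcp_pos: [0.6898, 0.0801, 0.0837]
tcp_rot: [-0.189, 0.982, 0.0, -0.0]
wrist_force: [-3.6, -0.7, 7.7]
opening: 0.0002
```

Call:
carry_out(increments=[{"dx":-1.6,"dy":2.7,"dz":0,"yaw":-0.0294},{"dx":-1.08,"dy":1.8,"dz":0,"yaw":-0.0196},{"dx":-0.55,"dy":0.9,"dz":0,"yaw":-0.0098},{"dx":0,"dy":0,"dz":0,"yaw":0},{"dx":0,"dy":0,"dz":0,"yaw":0},{"dx":0,"dy":0,"dz":0,"yaw":0},{"dx":0,"dy":0,"dz":0,"yaw":0},{"dx":0,"dy":0,"dz":0,"yaw":0},{"dx":0,"dy":0,"dz":0,"yaw":0},{"dx":0,"dy":0,"dz":0,"yaw":0}])

```text
t: 8.8
tcp_pos: [0.6907, 0.0867, 0.0838]
tcp_rot: [-0.217, 0.976, 0.0, -0.0]
wrist_force: [-2.6, 1.4, 7.3]
opening: 0.0005
```

```bash
python3 wk.py w3
```

```text
8.8 tcp [0.6907 0.0867 0.0838] (np.float64(0.1063), np.float64(-7.12)) [-2.6  1.4  7.3]
wrist knob 333 [0.6833 0.0822 0.0836] (np.float64(0.0996), np.float64(-10.24)) 0.0857302507914853
scene knob 45 [0.693 0.094 0.083] (np.float64(0.1078), np.float64(-3.13))
```

View pics/w3.png

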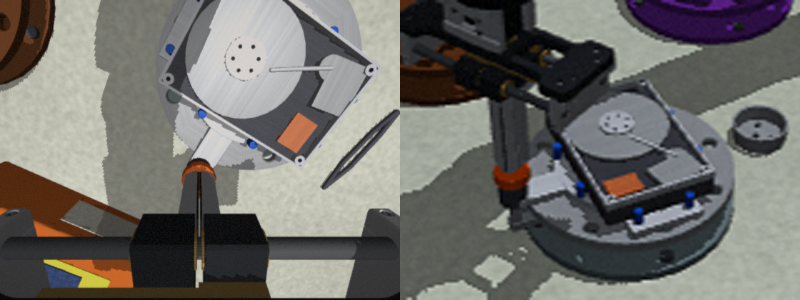

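TCP turned 44.9° on the axis, and the knob sits the same way under the finger. I'll let it rise gently, watching the force as it goes.

Call:
carry_out(increments=[{"dx":0,"dy":0,"dz":-1,"yaw":0},{"dx":0,"dy":0,"dz":-1,"yaw":0},{"dx":0,"dy":0,"dz":-1,"yaw":0},{"dx":0,"dy":0,"dz":-1,"yaw":0},{"dx":0,"dy":0,"dz":-1,"yaw":0},{"dx":0,"dy":0,"dz":-1,"yaw":0},{"dx":0,"dy":0,"dz":-1,"yaw":0},{"dx":0,"dy":0,"dz":0,"yaw":0},{"dx":0,"dy":0,"dz":0,"yaw":0},{"dx":0,"dy":0,"dz":0,"yaw":0}])

```text
t: 9.9
tcp_pos: [0.6907, 0.0864, 0.0899]
tcp_rot: [-0.217, 0.976, 0.0, -0.0]
wrist_force: [-2.8, 0.6, 4.8]
opening: 0.0007
```

At about 4 mm depth it still pushes with 4.8 N, so the pin has entered the hole (between holes it would stop at 7 mm). I'll release it fully and withdraw.

Call:
carry_out(increments=[{"dx":0,"dy":0,"dz":-1,"yaw":0},{"dx":0,"dy":0,"dz":-1,"yaw":0},{"dx":0,"dy":0,"dz":-1,"yaw":0},{"dx":0,"dy":0,"dz":-1,"yaw":0},{"dx":0,"dy":0,"dz":-2,"yaw":0},{"dx":0,"dy":0,"dz":-5,"yaw":0},{"dx":0,"dy":0,"dz":-15,"yaw":0},{"dx":0,"dy":0,"dz":-30,"yaw":0},{"dx":0,"dy":0,"dz":-40,"yaw":0},{"dx":0,"dy":0,"dz":-30,"yaw":0}])

```text
t: 10.9
tcp_pos: [0.6922, 0.0861, 0.2196]
tcp_rot: [-0.217, 0.976, -0.0, 0.002]
wrist_force: [0.5, -0.0, 0.4]
opening: 0.0005
```

Call:
carry_out(increments=[{"dx":0,"dy":-30,"dz":-10,"yaw":0},{"dx":0,"dy":-40,"dz":0,"yaw":0},{"dx":0,"dy":-40,"dz":0,"yaw":0},{"dx":0,"dy":-40,"dz":0,"yaw":0},{"dx":0,"dy":-40,"dz":0,"yaw":0},{"dx":0,"dy":-30,"dz":0,"yaw":0},{"dx":0,"dy":-20,"dz":0,"yaw":0},{"dx":0,"dy":0,"dz":0,"yaw":0},{"dx":0,"dy":0,"dz":0,"yaw":0},{"dx":0,"dy":0,"dz":0,"yaw":0}])

```text
t: 11.9
tcp_pos: [0.7927, -0.1287, 0.2267]
tcp_rot: [-0.218, 0.976, 0.001, 0.0]
wrist_force: [0.0, 0.8, -0.1]
opening: 0.0006
```

```bash
python3 ck.py c4; python3 wk.py w4; ls pics
```

```text
11.9 tcp [ 0.7927 -0.1287  0.2267] (np.float64(0.3087), np.float64(-47.78)) [ 0.   0.8 -0.1] knob px 76
[0.6922 0.0876 0.0938] [0.6925 0.0885 0.0939] (np.float64(0.1076), np.float64(-6.56))
11.95 tcp [ 0.7927 -0.1287  0.2267] (np.float64(0.3086), np.float64(-47.78)) [-0.2  0.2 -0.1]
wrist knob 606 [0.6925 0.085  0.0943] (np.float64(0.1083), np.float64(-7.91)) 0.09661978017143508
scene knob 108 [0.6914 0.0876 0.0935] (np.float64(0.1068), np.float64(-6.62))
c1.png
c4.png
crop.png
scene0.png
top0.png
w1.png
w2.png
w3.png
w4.png
```

View pics/c4.png

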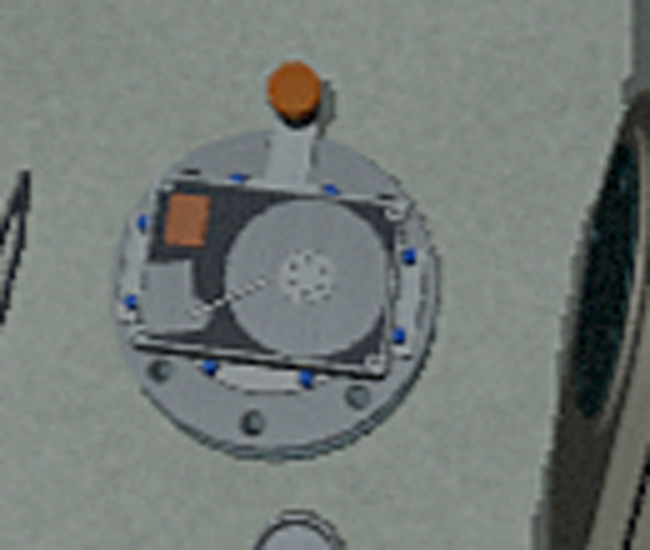

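The knob (crop (295,90)) is fully up at z 0.094, at −6.6° against −52° before, so the table turned 45°. The drive is seated and the hand is clear.

```bash
python3 -c "
from bench import manip;print(manip.close_job())"
```

```text
the job is handed in; nothing more can be done
None
```

The rotary fixture is one step on: the table has turned one index step anticlockwise and locked in the next hole. I handed the job in at about 12 s.

**What I did:** With the shut fingertips I pressed the grey fixture's orange knob down about 10 mm, at 7–9 N. I carried it 45° round, let it spring up slowly, then lifted and drew the hand away.

**Last checks:**
- **Knob height:** It is back at 0.094 m in all three camera views, so it is fully up.
- **Turn:** The knob went from about −52° to −6.6° in the top and scene views. The wrist view read −7.9°, which I put down to calibration scatter. I expected −7.1°.
- **Release:** At about 4 mm depth the knob still pushed back with 4.8 N, which means the pin had entered the hole.
- **Drive and hand:** The open drive sits between its posts, and the wrist force is about zero.
- **Other items on the bench:** The tool never came near them, but I did not re-measure them at the end.

One check failed: halfway through the turn the arm blocked the top camera, so I followed the knob with the wrist and scene cameras instead.

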